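# Uncover the valve tray and shut the paddle stopcock

## Robot

A 7-joint arm with a two-finger parallel gripper is mounted at the origin on the work surface. World frame = base frame: x ahead of the robot, y to its left, z up, the work surface at z = 0. Lengths are in m, angles in rad, forces in N, time in s.
With the tool pointing down it reaches from about 0.35 to 0.9 m from the base axis. Payload 19.9 kg.
Tool frame: the origin (TCP) lies on the mounting face of the last link; the fingertips stand 199 mm ahead of it and the grasp point (between the pads) lies 180 mm ahead of it; z points along the fingers, y is the line along which they close (so a half turn about z gives the same grasp; the last joint's range is limited). The gripper opens to 94 mm and grips with 3 to 60 N. Pads are 16 mm wide; open, the fingers measure 119 mm over their backs; the gripper's body (75 mm by 177 mm) begins 78 mm behind the grasp point.
Start: joints at [1.105, 0.417, -0.01, 1.614, 0.005, 1.111, -0.053], TCP at [0.258, -0.569, 0.405] pointing down, gripper open.
Joint ranges: [-2.81, 2.81], [-0.39, 2.02], [-1.27, 1.25], [0.06, 2.57], [-1.19, 4.33], [0.19, 2], [-2.82, 2.82]. Speed limits (rad/s): [1.89, 1.89, 2.39, 2.39, 3.01, 3.01, 3.01].

## Interface

Orientations are given as a 3x3 rotation matrix whose columns are the frame's x, y, z axes.
In Python, from rig import r gives the robot as it stands. The module is installed in compiled form; this text tells all that it offers.
- The arm moves only by the tool step_arm, never from a script. Its argument "plan" is a list of rows, each an object with "travel": the shift along the tool's x, y, z in m, a list of three; "angular": the turn, a rotation vector about the tool's x, y, z in degrees, a list of three; "fingers": the opening, from 0 (shut) to 1 (fully open). In form: [{"travel": [tx, ty, tz], "angular": [rx, ry, rz], "fingers": fingers}, ...]. A call has 1 to 10 rows; each row is the pose to reach, as a shift and turn from the pose commanded when the call began, along the tool's axes at that moment; what a row does not reach only later rows make up. A row lasts 1/12 s, in which the tool goes at most 41.7 mm and 7.16 degrees, less where a joint would pass 70% of its speed; a pose out of reach is approached as far as the arm can. A call with a gripper value outside its range is refused whole. The fingers move at their own pace and stop on an object; the grip force is fixed at half the most. Time passes only in rows, so rows that repeat a pose let the fingers close. It gives the time, the measured TCP pose, the force, the opening and the grip force at its end, in the units of the state.
- r.sense(): the state, without advancing time (a new reading comes with each control period).
- r.snapshot(name): name is "scene" or "top" or "wrist"; returns a dict with "color" (480x640x3 uint8, red, green, blue), "camera_matrix" (3x3 intrinsics, pixels), "k1" (the pictures are not rectified: a ray, as slopes to the right and down, at radius r is drawn at 1 + k1 r^2 times it, then the intrinsics apply), "rvec" (rotation vector, rad) and "tvec" (3), from world to camera coordinates, as OpenCV has them. Camera axes: x right, y down, z forward; pixel columns grow to the right and rows downward; lengths in m; the calibration is good to about 2 mm. A picture is of the moment at which its call begins. There is no depth.
- r.job_done(): hands the job in; it is judged then, once.
Trained networks look in a picture, given as the dict that the camera call returned (one of the last four; its "shot" number tells which), for a name from the list of things; names that differ only in an ending like _2 or _b are one class to them, and where a whole thing is asked for, a point or a joint stands for the part that bears it (a point fixed in the world has none). Each returns a list of dicts, best first, with "p" (0 to 1); they miss things now and then, are a little off and sometimes report something else, mostly with a low value. They report only what shows in the picture. A call takes as long as a camera call.
- r.silhouettes(picture, target): "region" (480x640 bool, what is visible of it) and "bbox" ([left, top, right, bottom] in pixels, round what is visible of it).
The state is a dict: "clock": time; "joint_pos": joint angles; "joint_velocities": joint speeds; "tau": joint torques, N m; "position": TCP position; "eef_rot": TCP orientation; "wrist_force": force on the tool from outside, world axes, zero at the start; "moment": the same for the moment, N m; "width": opening from 0.0 (shut) to 1.0 (fully open); "finger_force": force on a finger pad.
Only numpy, scipy, OpenCV 4.12 (cv2) and the standard library are available. Lean on these libraries where they do the work, as an engineer would, in place of code of your own. Each camera call takes 0.05 s, during which the arm holds its last target. There are 200 camera calls.

## Task

Push the loose metal cover of the black valve tray along its rails all the way to the end stop, without lifting it off the rails, so that the two white stopcock handles under it are uncovered. Then push the handle that is marked by a round paddle end a quarter turn towards the parked cover, until it is fully shut against its stop. Leave the plain straight handle open as it is, and do not disturb the bottle, the jar and the cap standing around the tray.

Things in the scene. Friction and masses are not known exactly. Their poses are not given: they have to be found in the camera images.
- tray: Fixed black trough on the bench, 188 mm wide. Origin at bench height under the middle of the valve bay; +y runs along the rails to the end stop. It starts at y = -105 mm, an end without wall. Flat rail tops 80 mm high; between them it is open for x within +-74 mm, floor 6 mm high. Guide lips at x = +-88 to +-94 mm rise to 90 mm. Hose stubs stick out 45 mm at both sides, below 32 mm.
- tray_stop (a point): Top middle of the inner face of the tray's end stop, 104 mm above the bench, at tray x = 0, y = +315 mm. The stop is 10 mm thick. Pushed home, the cover touches it, its origin at tray y = +215 mm.
- cover: Loose grey metal cover, a closed slab 170 mm (x) by 200 mm (y) by 24 mm thick, about 0.4 kg, flat on the rails between the guide lips (3 mm play each side). Origin at the centre of its underside, 80 mm above the bench; axes as the tray's. It starts at tray y = 0 to 15 mm, hiding both handles, and slides against a few newtons of friction.
- cover_face (a point): Middle of the cover's end face at the tray's open end: the face to push, towards the tray's +y. It is 170 mm wide, from 80 to 104 mm above the bench, 100 mm from the cover's centre.
- paddle_pivot (a point): Point on the upright turning axis of the marked stopcock, at the middle height of its handle, 60 mm above the bench. It lies at tray x = -40 mm and tray y = -55 or +35 mm; the plain stopcock has the other of these places. The valve block beneath is 50 by 36 mm, its top 32 mm above the bench.
- paddle_end (a point): Centre of the round paddle end of the marked white handle, 50 mm from its pivot, at the handle's middle height, 60 mm above the bench. The handle, 53 to 67 mm high (a hub 28 mm across reaches 68 mm), is a bar 12 mm wide ending in a round disc 34 mm in diameter.
- paddle_handle (a joint): Angle of the marked handle, rad, counter-clockwise seen from above. 0 = fully open, pointing along the tray's +x; 1.57 = fully shut against its stop, pointing along the tray's +y, towards the end stop. It starts at 0 to 0.25 and stays where it is left. Friction 0.1 N m: 2 to 3 N at 40 mm from the pivot.
- plain_end (a point): Point on the middle line of the plain stopcock's handle, 50 mm from its pivot, 60 mm above the bench. The handle is a straight bar 12 mm wide, 53 to 67 mm high, ending 60 mm from its pivot, with the same hub, block and motion as the marked one. Leave it open.
- plain_handle (a joint): Angle of the plain handle, as for the marked one; it starts between 0 and 0.25 (open) and must stay as it is.
- reagent_bottle: Loose round bottle with a blue cap, 64 mm in diameter, 130 mm high; origin at the centre of its underside. Leave it alone.
- jar: Loose round amber jar with a white lid, 52 mm in diameter, 65 mm high; origin at the centre of its underside. Leave it alone.
- blue_cap: Loose blue bottle cap lying on the bench, 48 mm in diameter, 22 mm high; origin at the centre of its underside. Leave it alone.

How it is judged:
On the way, in this order (a step that is already met when the one before it is completed fails the run):
1. the cover is pushed along its rails to the end stop (within 25 mm), the marked handle still open (y of cover in the frame of tray above 0.19 m and value of joint paddle_handle below 0.6 rad), for 0.2 s.
2. the marked handle is pushed shut (y of cover in the frame of tray above 0.19 m and value of joint paddle_handle above 1.45 rad), for 0.2 s.
At the end, for the whole second after the job is handed in: The cover lies at rest on its rails within 25 mm of the end stop; the paddle handle is shut to within 0.12 rad (7 degrees) of its stop; the plain handle's end is within 15 mm and the bottle, jar and cap are within 30 mm of where they were (all of step 2 and height (world z) of cover below 0.088 m and linear speed of cover below 0.02 m/s and distance of plain_end from where it was at the start of the episode below 0.015 m and distance of each of reagent_bottle, jar, blue_cap from where it was at the start of the episode below 0.03 m); the robot touches nothing.
It fails at once if the cover is lifted (over 12 mm) or tipped off its rails (height (world z) of cover above 0.092 m or angle between cover's own z axis and vertical above 0.12 rad).
It fails at once if the plain handle is moved by more than 15 mm at its end (distance of plain_end from where it was at the start of the episode above 0.015 m).
It fails at once if the bottle, jar or cap is moved by more than 30 mm, lifted or tipped (distance of any of reagent_bottle, jar, blue_cap from where it was at the start of the episode above 0.03 m or angle between any of reagent_bottle, jar, blue_cap's own z axis and vertical above 0.5 rad).
It also fails if it takes over 56 s, if anything falls off the work surface, if the arm or the gripper's body presses on something with over 40 N, if the wrist force passes 120 N, or if a joint passes its speed limit or range.

## Working session

There is one attempt and no reset: what is moved stays moved. The work goes in short steps, Python scripts to look and compute and a tool call to move; the robot and the scene stay as the last step left them, time stands still between calls to the robot, and variables do not carry over. Pictures are saved under pics/ and viewed, at most 10 in all, crops included, and the job is handed in when it is done.

Besides the shell and the picture viewer there is one more tool, called after "Call:" by a JSON object that holds its "name" and its "arguments", one argument or row to a line. step_arm: Moves the arm, as the interface text tells. Its arguments: {"type":"object","properties":{"plan":{"type":"array"}},"required":["plan"]}

```bash
mkdir -p pics; cat > h.py <<'E'
import numpy as np,cv2
from rig import r
def snap(n,f=None):
    p=r.snapshot(n)
    if f: cv2.imwrite('pics/'+f,p['color'][:,:,::-1])
    return p
def ray(p,uv):
    K=np.array(p['camera_matrix']);k=p['k1']
    d=np.array([(uv[0]-K[0,2])/K[0,0],(uv[1]-K[1,2])/K[1,1]]);s=d.copy()
    for _ in range(20): s=d/(1+k*(s@s))
    R=cv2.Rodrigues(np.array(p['rvec'],float))[0];t=np.array(p['tvec']).ravel()
    return -R.T@t,R.T@np.array([s[0],s[1],1])
def at(p,uv,z):
    c,d=ray(p,uv);return c+d*(z-c[2])/d[2]
def proj(p,X):
    R=cv2.Rodrigues(np.array(p['rvec'],float))[0];x=R@np.array(X)+np.array(p['tvec']).ravel()
    s=x[:2]/x[2];s=s*(1+p['k1']*(s@s));K=np.array(p['camera_matrix']);return K[:2,:2]@s+K[:2,2]
E
python3 - <<'E'
from h import *
a=snap('top','top0.png');b=snap('scene','scene0.png')
cv2.imwrite('pics/both0.png',cv2.resize(np.vstack([a['color'],b['color']])[:,:,::-1],(450,675))[:600]) if 0 else None
print({k:v for k,v in r.sense().items() if k in('position','eef_rot','clock')})
for n in ['tray','cover','reagent_bottle','jar','blue_cap','paddle_end','plain_end']:
  for nm,p in(('top',a),('scene',b)):
    for d in r.silhouettes(p,n)[:2]:
        m=d['region'].astype(np.uint8);pts=cv2.findNonZero(m)
        rc=cv2.minAreaRect(pts);bx=cv2.boxPoints(rc)
        z={'cover':.104,'tray':.09,'reagent_bottle':.13,'jar':.065,'blue_cap':.022}.get(n,.06)
        print(n,nm,round(d['p'],2),d['bbox'],'c',at(p,rc[0],z).round(3)[:2],[at(p,q,z)[:2].round(3).tolist() for q in bx])
E
```

```text
{'clock': 0.1, 'position': array([ 0.25754428, -0.56935453,  0.40410586]), 'eef_rot': array([[ 9.11106508e-01,  4.12170660e-01, -5.27322891e-04],
       [ 4.12170984e-01, -9.11106058e-01,  9.11305462e-04],
       [-1.04833706e-04, -1.04764353e-03, -9.99999446e-01]])}
tray top 0.72 [249.8, 222.5, 538.5, 411.0] c [ 0.505 -0.063] [[0.59, 0.174], [0.675, -0.251], [0.417, -0.3], [0.334, 0.121]]
tray scene 0.75 [81.4, 161.8, 352.1, 364.1] c [ 0.594 -0.121] [[0.455, -0.309], [0.296, 0.305], [0.735, 0.066], [0.737, -0.328]]
cover top 0.62 [388.7, 241.6, 535.1, 376.4] c [ 0.522 -0.169] [[0.585, -0.053], [0.627, -0.251], [0.458, -0.286], [0.417, -0.089]]
cover scene 0.88 [90.5, 207.2, 261.3, 313.9] c [ 0.543 -0.181] [[0.46, -0.29], [0.381, 0.009], [0.626, -0.074], [0.649, -0.306]]
reagent_bottle top 0.95 [307.4, 208.6, 347.2, 251.1] c [0.642 0.039] [[0.672, 0.068], [0.673, 0.01], [0.613, 0.009], [0.612, 0.068]]
reagent_bottle scene 0.84 [318.0, 215.0, 354.6, 302.1] c [ 0.721 -0.028] [[0.618, 0.022], [0.657, 0.07], [0.803, -0.067], [0.772, -0.105]]
jar top 0.66 [371.5, 196.0, 400.3, 224.9] c [ 0.679 -0.05 ] [[0.704, -0.026], [0.705, -0.075], [0.653, -0.075], [0.653, -0.026]]
jar scene 0.64 [288.9, 280.2, 321.5, 331.5] c [ 0.713 -0.078] [[0.651, -0.061], [0.682, -0.023], [0.767, -0.094], [0.74, -0.128]]
blue_cap top 0.76 [476.9, 169.3, 507.0, 198.0] c [ 0.728 -0.234] [[0.727, -0.2], [0.762, -0.236], [0.73, -0.267], [0.695, -0.232]]
blue_cap scene 0.55 [195.8, 376.9, 234.5, 414.0] c [ 0.738 -0.243] [[0.698, -0.253], [0.718, -0.208], [0.775, -0.233], [0.756, -0.275]]
plain_end top 0.39 [311.2, 208.0, 348.0, 250.9] c [0.648 0.04 ] [[0.68, 0.072], [0.681, 0.009], [0.616, 0.009], [0.616, 0.071]]
```

View pics/top0.png

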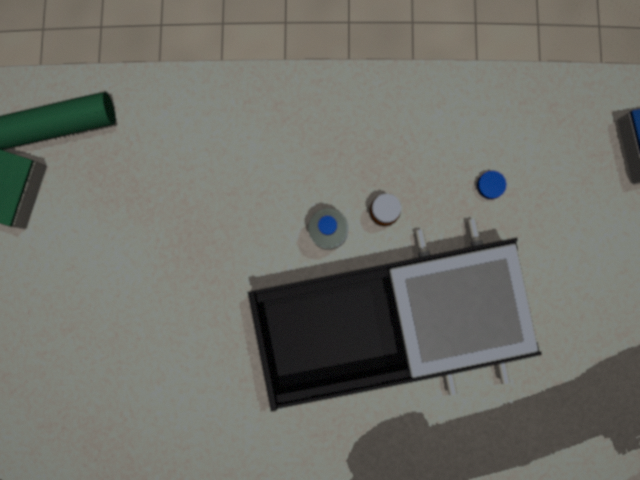

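View pics/scene0.png

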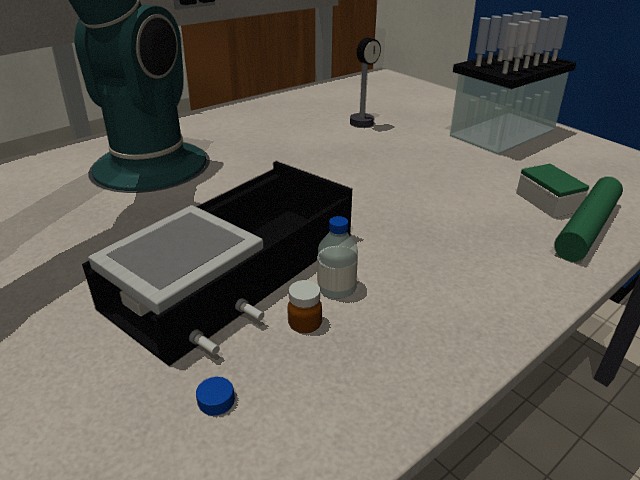

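The top view shows the cover at pixels (390–537, 245–377). Its open end faces right, which is world -y, and the bottle, jar and cap stand on the +x side. The cover corners come out 173 x 202 mm, which fits the given size. Next I'll work out the approach.

```bash
cat >> h.py <<'E'
Y=np.array([-.207,.978,0]);Y/=np.linalg.norm(Y);X=np.array([Y[1],-Y[0],0])
def delta(P,tx=Y):
    s=r.sense();R=np.array(s['eef_rot']);z=np.array([0,0,-1.]);T=np.c_[tx,np.cross(z,tx),z]
    print('pos',np.round(s['position'],4),'travel',(R.T@(np.array(P)-s['position'])).round(4),'ang',np.degrees(cv2.Rodrigues(R.T@T)[0].ravel()).round(2),'t',s['clock'])
E
python3 -c "
from h import *
delta([.551,-.3075,.40])"
```

```text
pos [ 0.2576 -0.5694  0.4046] travel [ 0.3753 -0.1177  0.0046] ang [-1.000e-02 -0.000e+00 -7.761e+01] t 0.8
```

Call:
{"name": "step_arm", "arguments": {
  "plan": [
    {"travel":[0.375,-0.118,0.005],"angular":[0,0,-77.6],"fingers":1},
    {"travel":[0.375,-0.118,0.005],"angular":[0,0,-77.6],"fingers":1},
    {"travel":[0.375,-0.118,0.005],"angular":[0,0,-77.6],"fingers":1},
    {"travel":[0.375,-0.118,0.005],"angular":[0,0,-77.6],"fingers":1},
    {"travel":[0.375,-0.118,0.005],"angular":[0,0,-77.6],"fingers":1},
    {"travel":[0.375,-0.118,0.005],"angular":[0,0,-77.6],"fingers":1},
    {"travel":[0.375,-0.118,0.005],"angular":[0,0,-77.6],"fingers":1},
    {"travel":[0.375,-0.118,0.005],"angular":[0,0,-77.6],"fingers":1},
    {"travel":[0.375,-0.118,0.005],"angular":[0,0,-77.6],"fingers":1},
    {"travel":[0.375,-0.118,0.005],"angular":[0,0,-77.6],"fingers":1}
  ]
}}

```text
clock: 1.63
position: [0.554, -0.3026, 0.3998]
eef_rot: [[-0.115, 0.993, 0.002], [0.993, 0.115, 0.002], [0.001, 0.002, -1.0]]
wrist_force: [0.7, 0.0, 0.3]
width: 1.0
finger_force: 0.0
```

Call:
{"name": "step_arm", "arguments": {
  "plan": [
    {"travel":[0,0,0],"angular":[0,0,-6],"fingers":1},
    {"travel":[0,0,0],"angular":[0,0,-6],"fingers":1},
    {"travel":[0,0,0],"angular":[0,0,-6],"fingers":1}
  ]
}}

```text
clock: 1.88
position: [0.5503, -0.3079, 0.3994]
eef_rot: [[-0.203, 0.979, -0.0], [0.979, 0.203, 0.0], [0.0, -0.0, -1.0]]
wrist_force: [-0.4, -0.3, -0.1]
width: 1.002
finger_force: 0.0
```

```bash
python3 - <<'E'
from h import *
p=snap('wrist','w1.png')
delta([.551,-.3075,.287])
for n in ['cover','tray']:
  for d in r.silhouettes(p,n)[:1]:
    bx=cv2.boxPoints(cv2.minAreaRect(cv2.findNonZero(d['region'].astype(np.uint8))))
    print(n,d['p'],d['bbox'],[at(p,q,.104)[:2].round(3).tolist() for q in bx])
E
```

```text
pos [ 0.5501 -0.3082  0.3996] travel [0.0005 0.0011 0.1126] ang [-0.02  0.01 -0.3 ] t 1.9333
cover 0.61 [188.1, 0.7, 441.4, 189.1] [[0.451, -0.289], [0.435, -0.167], [0.599, -0.132], [0.634, -0.25]]
tray 0.6 [150.3, 1.0, 474.4, 194.8] [[0.411, -0.172], [0.623, -0.128], [0.661, -0.251], [0.425, -0.301]]
```

View pics/w1.png

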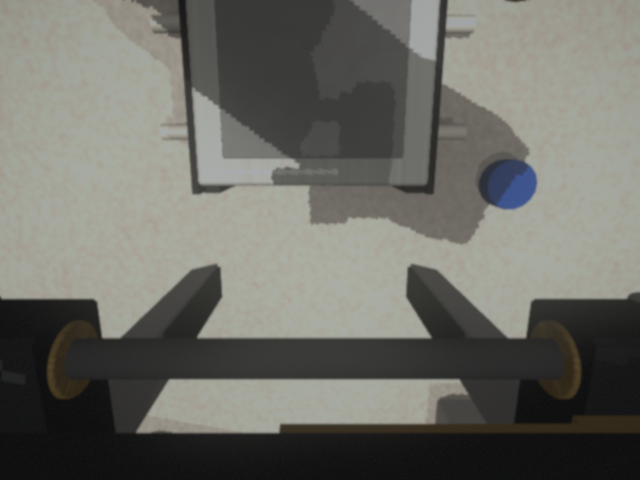

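The wrist view shows the face edge at row 185, columns 195–433. The open fingers (about 215–410) sit centred on it with a gap of about 30 mm. I'll descend so the tips are at 88 mm, then push slowly.

Call:
{"name": "step_arm", "arguments": {
  "plan": [
    {"travel":[0,0.001,0.04],"angular":[0,0,-0.3],"fingers":1},
    {"travel":[0,0.001,0.08],"angular":[0,0,-0.3],"fingers":1},
    {"travel":[0,0.001,0.112],"angular":[0,0,-0.3],"fingers":1},
    {"travel":[0,0.001,0.112],"angular":[0,0,-0.3],"fingers":1},
    {"travel":[0,0.001,0.112],"angular":[0,0,-0.3],"fingers":1}
  ]
}}

```text
clock: 2.45
position: [0.5513, -0.3075, 0.2874]
eef_rot: [[-0.211, 0.978, -0.002], [0.978, 0.211, 0.001], [0.001, -0.002, -1.0]]
wrist_force: [0.1, 0.2, 1.5]
width: 1.003
finger_force: 0.0
```

Call:
{"name": "step_arm", "arguments": {
  "plan": [
    {"travel":[0.01,0,0],"angular":[0,0,0],"fingers":1},
    {"travel":[0.018,0,0],"angular":[0,0,0],"fingers":1},
    {"travel":[0.024,0,0],"angular":[0,0,0],"fingers":1},
    {"travel":[0.03,0,0],"angular":[0,0,0],"fingers":1},
    {"travel":[0.036,0,0],"angular":[0,0,0],"fingers":1},
    {"travel":[0.042,0,0],"angular":[0,0,0],"fingers":1},
    {"travel":[0.05,0,0],"angular":[0,0,0],"fingers":1},
    {"travel":[0.058,0,0],"angular":[0,0,0],"fingers":1},
    {"travel":[0.066,0,0],"angular":[0,0,0],"fingers":1},
    {"travel":[0.074,0,0],"angular":[0,0,0],"fingers":1}
  ]
}}

```text
clock: 3.28
position: [0.5359, -0.2349, 0.2885]
eef_rot: [[-0.212, 0.977, 0.001], [0.977, 0.212, -0.002], [-0.002, 0.001, -1.0]]
wrist_force: [0.8, -4.5, 4.9]
width: 0.998
finger_force: 2.7
```

Call:
{"name": "step_arm", "arguments": {
  "plan": [
    {"travel":[0.009,0,0],"angular":[0,0,0],"fingers":1},
    {"travel":[0.018,0,0],"angular":[0,0,0],"fingers":1},
    {"travel":[0.027,0,0],"angular":[0,0,0],"fingers":1},
    {"travel":[0.036,0,0],"angular":[0,0,0],"fingers":1},
    {"travel":[0.045,0,0],"angular":[0,0,0],"fingers":1},
    {"travel":[0.054,0,0],"angular":[0,0,0],"fingers":1},
    {"travel":[0.063,0,0],"angular":[0,0,0],"fingers":1},
    {"travel":[0.072,0,0],"angular":[0,0,0],"fingers":1},
    {"travel":[0.081,0,0],"angular":[0,0,0],"fingers":1},
    {"travel":[0.09,0,0],"angular":[0,0,0],"fingers":1}
  ]
}}

```text
clock: 4.12
position: [0.5169, -0.1468, 0.2885]
eef_rot: [[-0.212, 0.977, 0.002], [0.977, 0.212, -0.001], [-0.002, 0.001, -1.0]]
wrist_force: [2.9, -5.1, 3.5]
width: 1.001
finger_force: 2.7
```

Call:
{"name": "step_arm", "arguments": {
  "plan": [
    {"travel":[0.009,0,0],"angular":[0,0,0],"fingers":1},
    {"travel":[0.018,0,0],"angular":[0,0,0],"fingers":1},
    {"travel":[0.026,0,0],"angular":[0,0,0],"fingers":1},
    {"travel":[0.034,0,0],"angular":[0,0,0],"fingers":1},
    {"travel":[0.042,0,0],"angular":[0,0,0],"fingers":1},
    {"travel":[0.048,0,0],"angular":[0,0,0],"fingers":1},
    {"travel":[0.054,0,0],"angular":[0,0,0],"fingers":1},
    {"travel":[0.058,0,0],"angular":[0,0,0],"fingers":1},
    {"travel":[0.062,0,0],"angular":[0,0,0],"fingers":1},
    {"travel":[0.062,0,0],"angular":[0,0,0],"fingers":1}
  ]
}}

```text
clock: 4.95
position: [0.5037, -0.0858, 0.2883]
eef_rot: [[-0.213, 0.977, 0.002], [0.977, 0.213, -0.001], [-0.001, 0.001, -1.0]]
wrist_force: [1.0, 0.7, -0.8]
width: 0.997
finger_force: 0.0
```

```bash
python3 - <<'E'
from h import *
p=snap('top','t2.png');snap('wrist','w2.png');delta([0,0,0]);print(r.sense()['wrist_force'])
d=r.silhouettes(p,'cover')[0]
bx=cv2.boxPoints(cv2.minAreaRect(cv2.findNonZero(d['region'].astype(np.uint8))))
print(d['p'],[at(p,q,.104)[:2].round(3).tolist() for q in bx])
E
```

```text
pos [ 0.5034 -0.0861  0.2878] travel [ 0.1911 -0.4736  0.2879] ang [-0.01 -0.    0.33] t 5.05
[-0.62208493  0.13560171 -0.16342576]
0.6 [[0.543, 0.136], [0.58, -0.041], [0.413, -0.075], [0.376, 0.101]]
```

View pics/t2.png

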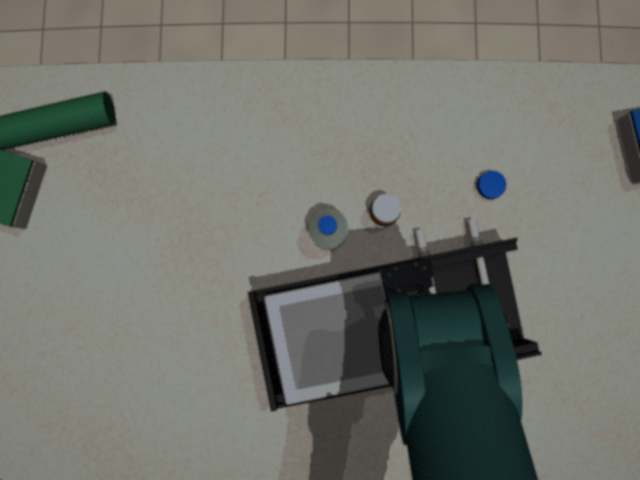

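The top view shows the cover almost home, with its far edge at column 265 and the stop at about 255. The cover has moved about 195 mm and the props haven't moved. I'll creep the rest.

Call:
{"name": "step_arm", "arguments": {
  "plan": [
    {"travel":[0.003,0,0],"angular":[0,0,0],"fingers":1},
    {"travel":[0.006,0,0],"angular":[0,0,0],"fingers":1},
    {"travel":[0.009,0,0],"angular":[0,0,0],"fingers":1},
    {"travel":[0.012,0,0],"angular":[0,0,0],"fingers":1},
    {"travel":[0.012,0,0],"angular":[0,0,0],"fingers":1}
  ]
}}

```text
clock: 5.52
position: [0.5009, -0.0738, 0.2876]
eef_rot: [[-0.213, 0.977, -0.0], [0.977, 0.213, 0.0], [0.0, -0.0, -1.0]]
wrist_force: [-0.2, 0.3, -0.0]
width: 1.0
finger_force: 0.0
```

Call:
{"name": "step_arm", "arguments": {
  "plan": [
    {"travel":[0.002,0,0],"angular":[0,0,0],"fingers":1},
    {"travel":[0.004,0,0],"angular":[0,0,0],"fingers":1}
  ]
}}

```text
clock: 5.68
position: [0.5001, -0.0714, 0.2876]
eef_rot: [[-0.211, 0.977, -0.0], [0.977, 0.211, -0.001], [-0.001, -0.0, -1.0]]
wrist_force: [1.2, -16.8, -0.4]
width: 0.998
finger_force: 8.4
```

The 17 N contact force shows the cover is home against the stop. I'll back off, rise and look at the handles.

Call:
{"name": "step_arm", "arguments": {
  "plan": [
    {"travel":[-0.015,0,0],"angular":[0,0,0],"fingers":1},
    {"travel":[-0.03,0,0],"angular":[0,0,0],"fingers":1},
    {"travel":[-0.05,0,-0.03],"angular":[0,0,0],"fingers":1},
    {"travel":[-0.08,0,-0.06],"angular":[0,0,0],"fingers":1},
    {"travel":[-0.11,0,-0.09],"angular":[0,0,0],"fingers":1},
    {"travel":[-0.14,0,-0.12],"angular":[0,0,0],"fingers":0},
    {"travel":[-0.17,0,-0.12],"angular":[0,0,0],"fingers":0},
    {"travel":[-0.19,0,-0.12],"angular":[0,0,0],"fingers":0},
    {"travel":[-0.19,0,-0.12],"angular":[0,0,0],"fingers":0},
    {"travel":[-0.19,0,-0.12],"angular":[0,0,0],"fingers":0}
  ]
}}

```text
clock: 6.52
position: [0.5404, -0.2567, 0.407]
eef_rot: [[-0.211, 0.977, -0.001], [0.977, 0.211, 0.001], [0.001, -0.001, -1.0]]
wrist_force: [0.2, -0.4, -0.4]
width: 0.68
finger_force: 0.0
```

```bash
python3 - <<'E'
from h import *
p=snap('wrist','w3.png');s=r.sense();print(np.round(s['position'],4),s['width'],s['clock'])
for n in ['paddle_end','plain_end','cover']:
  for d in r.silhouettes(p,n)[:2]:
    bx=cv2.boxPoints(cv2.minAreaRect(cv2.findNonZero(d['region'].astype(np.uint8))))
    print(n,d['p'],d['bbox'],[at(p,q,.067 if n!='cover' else .104)[:2].round(3).tolist() for q in bx])
# predicted
tip=np.array([.5003,-.0714,0]);O=tip-.107*Y
for y in(-.055,.035):
  for x in(-.04,.01): print(x,y,(O+x*X+y*Y).round(4),proj(p,O+x*X+y*Y+[0,0,.067]).round())
E
```

```text
[ 0.5405 -0.2557  0.4071] 0.6375915648188529 6.5667
paddle_end 0.85 [247.6, 49.2, 345.9, 98.0] [[0.458, -0.139], [0.533, -0.112], [0.545, -0.143], [0.469, -0.171]]
paddle_end 0.35 [252.7, 171.6, 334.7, 206.8] [[0.477, -0.227], [0.546, -0.205], [0.555, -0.231], [0.485, -0.254]]
plain_end 0.56 [247.1, 170.0, 332.8, 210.0] [[0.477, -0.227], [0.546, -0.205], [0.555, -0.231], [0.484, -0.254]]
-0.04 -0.055 [ 0.4947 -0.2382  0.    ] [266. 195.]
0.01 -0.055 [ 0.5436 -0.2278  0.    ] [324. 195.]
-0.04 0.035 [ 0.4761 -0.1501  0.    ] [263.  83.]
0.01 0.035 [ 0.525  -0.1398  0.    ] [326.  83.]
```

View pics/w3.png

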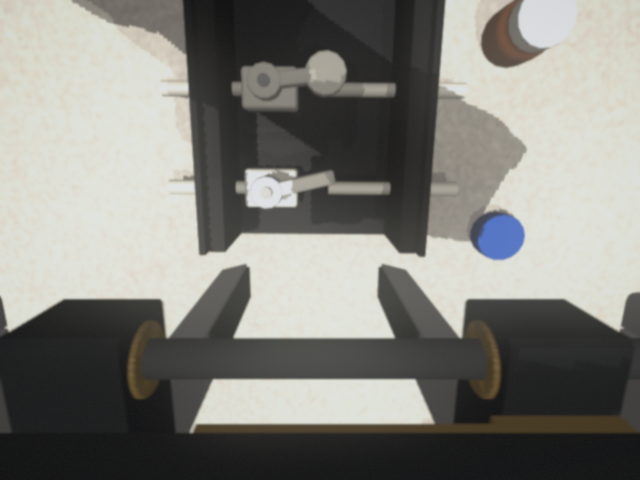

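The wrist view shows the paddle at the far place, with its pivot at pixel (263, 80) and disc at (326, 73), so about 0.11 rad. The plain handle is near, with its pivot at (266, 191) and end at (333, 177). The predicted pixels agree to about 3 px. I'll come down between them with the fingers shut.

```bash
cat >> h.py <<'E'
O=np.array([.5003,-.0714,0])-.107*Y
def W(x,y,z): return O+x*X+y*Y+[0,0,z]
E
python3 - <<'E'
from h import *
delta(W(.0125,-.002,.247))
for t in [.11,.3,.5,.7,.9,1.1,1.3,1.45,1.57,1.6]:
    c,s=np.cos(t),np.sin(t);h=.017+.0125*s+.008*c
    print(t,[round(v*1000,1) for v in(-.04+.05*c+h*s-.0125, .037+.05*s-h*c+.002)])
E
```

```text
pos [ 0.5406 -0.2551  0.4075] travel [0.0789 0.0117 0.1606] ang [-0.01 -0.03  0.4 ] t 6.7167
0.11 [np.float64(0.1), np.float64(18.3)]
0.3 [np.float64(3.6), np.float64(26.7)]
0.5 [np.float64(5.8), np.float64(36.6)]
0.7 [np.float64(5.8), np.float64(47.4)]
0.9 [np.float64(3.5), np.float64(58.4)]
1.1 [np.float64(-1.5), np.float64(69.2)]
1.3 [np.float64(-9.1), np.float64(78.8)]
1.45 [np.float64(-16.3), np.float64(85.0)]
1.57 [np.float64(-23.0), np.float64(89.0)]
1.6 [np.float64(-24.7), np.float64(89.8)]
```

Call:
{"name": "step_arm", "arguments": {
  "plan": [
    {"travel":[0.04,0.012,0],"angular":[0,0,0.4],"fingers":0},
    {"travel":[0.079,0.012,0],"angular":[0,0,0.4],"fingers":0},
    {"travel":[0.079,0.012,0],"angular":[0,0,0.4],"fingers":0},
    {"travel":[0.079,0.012,0.03],"angular":[0,0,0.4],"fingers":0},
    {"travel":[0.079,0.012,0.06],"angular":[0,0,0.4],"fingers":0},
    {"travel":[0.079,0.012,0.06],"angular":[0,0,0.4],"fingers":0},
    {"travel":[0.079,0.012,0.06],"angular":[0,0,0.4],"fingers":0},
    {"travel":[0.079,0.012,0.06],"angular":[0,0,0.4],"fingers":0},
    {"travel":[0.079,0.012,0.06],"angular":[0,0,0.4],"fingers":0},
    {"travel":[0.079,0.012,0.06],"angular":[0,0,0.4],"fingers":0}
  ]
}}

```text
clock: 7.55
position: [0.5358, -0.1766, 0.3491]
eef_rot: [[-0.205, 0.979, 0.002], [0.979, 0.205, -0.001], [-0.001, 0.002, -1.0]]
wrist_force: [-0.1, -0.6, -0.4]
width: 0.003
finger_force: 0.0
```

```bash
python3 - <<'E'
from h import *
p=snap('wrist','w4.png');delta(W(.0125,-.002,.247));print(r.sense()['width'])
E
```

```text
pos [ 0.5357 -0.1767  0.3488] travel [ 0.0014 -0.0005  0.1018] ang [ 0.08  0.05 -0.1 ] t 7.6
0.0068396734949630455
```

View pics/w4.png

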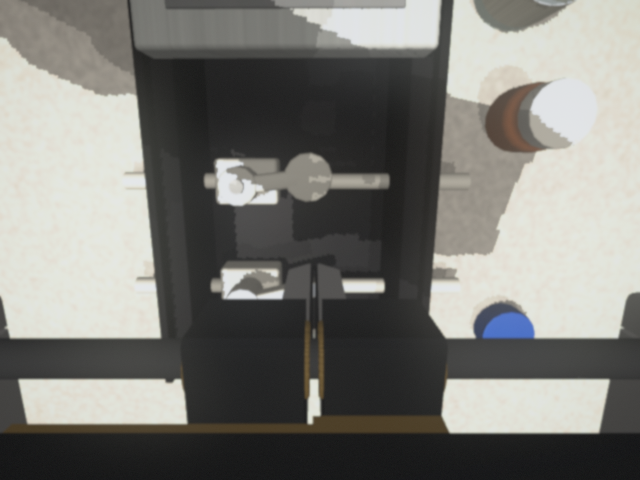

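The wrist view shows the closed fingers at (315, 270), the paddle disc at (308, 177) and the cover edge well ahead at row 50. The fingers line up with the gap, so I'll descend.

Call:
{"name": "step_arm", "arguments": {
  "plan": [
    {"travel":[0.001,0,0.03],"angular":[0,0,0],"fingers":0},
    {"travel":[0.001,0,0.055],"angular":[0,0,0],"fingers":0},
    {"travel":[0.001,0,0.075],"angular":[0,0,0],"fingers":0},
    {"travel":[0.001,0,0.09],"angular":[0,0,0],"fingers":0},
    {"travel":[0.001,0,0.101],"angular":[0,0,0],"fingers":0},
    {"travel":[0.001,0,0.101],"angular":[0,0,0],"fingers":0},
    {"travel":[0.001,0,0.101],"angular":[0,0,0],"fingers":0}
  ]
}}

```text
clock: 8.18
position: [0.5355, -0.1757, 0.247]
eef_rot: [[-0.206, 0.979, 0.0], [0.979, 0.206, 0.0], [0.0, 0.0, -1.0]]
wrist_force: [0.4, 0.0, 0.7]
width: 0.002
finger_force: 0.0
```

```bash
python3 - <<'E'
from h import *
delta(W(.0125,-.002,.247))
E
```

```text
pos [ 0.5355 -0.1757  0.247 ] travel [ 0.0003 -0.0004  0.    ] ang [ 0.   -0.01 -0.09] t 8.1833
```

In place with no contact. Now I'll sweep along the arc.

Call:
{"name": "step_arm", "arguments": {
  "plan": [
    {"travel":[0.009,0,0],"angular":[0,0,0],"fingers":0},
    {"travel":[0.018,0,0],"angular":[0,0,0],"fingers":0},
    {"travel":[0.0225,0.002,0],"angular":[0,0,0],"fingers":0},
    {"travel":[0.027,0.0036,0],"angular":[0,0,0],"fingers":0},
    {"travel":[0.032,0.005,0],"angular":[0,0,0],"fingers":0},
    {"travel":[0.037,0.0058,0],"angular":[0,0,0],"fingers":0},
    {"travel":[0.042,0.006,0],"angular":[0,0,0],"fingers":0},
    {"travel":[0.047,0.0058,0],"angular":[0,0,0],"fingers":0},
    {"travel":[0.053,0.005,0],"angular":[0,0,0],"fingers":0},
    {"travel":[0.058,0.0035,0],"angular":[0,0,0],"fingers":0}
  ]
}}

```text
clock: 9.02
position: [0.5268, -0.1174, 0.2467]
eef_rot: [[-0.206, 0.979, 0.0], [0.979, 0.206, 0.0], [0.0, 0.0, -1.0]]
wrist_force: [0.9, -2.7, -0.3]
width: 0.01
finger_force: 0.9
```

Call:
{"name": "step_arm", "arguments": {
  "plan": [
    {"travel":[0.006,-0.0025,0],"angular":[0,0,0],"fingers":0},
    {"travel":[0.011,-0.005,0],"angular":[0,0,0],"fingers":0},
    {"travel":[0.016,-0.0085,0],"angular":[0,0,0],"fingers":0},
    {"travel":[0.021,-0.0125,0],"angular":[0,0,0],"fingers":0},
    {"travel":[0.024,-0.016,0],"angular":[0,0,0],"fingers":0},
    {"travel":[0.027,-0.02,0],"angular":[0,0,0],"fingers":0},
    {"travel":[0.029,-0.023,0],"angular":[0,0,0],"fingers":0},
    {"travel":[0.03,-0.0245,0],"angular":[0,0,0],"fingers":0},
    {"travel":[0.03,-0.0245,0],"angular":[0,0,0],"fingers":0}
  ]
}}

```text
clock: 9.77
position: [0.4963, -0.0938, 0.2467]
eef_rot: [[-0.205, 0.979, -0.0], [0.979, 0.205, 0.0], [0.0, -0.0, -1.0]]
wrist_force: [-1.2, -0.7, 0.4]
width: 0.006
finger_force: 0.0
```

Call:
{"name": "step_arm", "arguments": {
  "plan": [
    {"travel":[0,-0.001,0],"angular":[0,0,0],"fingers":0},
    {"travel":[0,-0.002,0],"angular":[0,0,0],"fingers":0}
  ]
}}

```text
clock: 9.93
position: [0.4949, -0.094, 0.2467]
eef_rot: [[-0.206, 0.979, 0.0], [0.979, 0.206, 0.001], [0.0, 0.001, -1.0]]
wrist_force: [2.8, 4.0, 0.6]
width: 0.003
finger_force: 1.5
```

Call:
{"name": "step_arm", "arguments": {
  "plan": [
    {"travel":[0,-0.001,0],"angular":[0,0,0],"fingers":0},
    {"travel":[0,-0.0015,0],"angular":[0,0,0],"fingers":0}
  ]
}}

```text
clock: 10.1
position: [0.4936, -0.0943, 0.2468]
eef_rot: [[-0.206, 0.979, 0.001], [0.979, 0.206, 0.001], [0.0, 0.001, -1.0]]
wrist_force: [7.5, 3.2, -2.4]
width: 0.007
finger_force: 3.8
```

Call:
{"name": "step_arm", "arguments": {
  "plan": [
    {"travel":[0,-0.001,0],"angular":[0,0,0],"fingers":0},
    {"travel":[0,-0.002,0],"angular":[0,0,0],"fingers":0},
    {"travel":[0,-0.002,0],"angular":[0,0,0],"fingers":0}
  ]
}}

```text
clock: 10.35
position: [0.4926, -0.0945, 0.2471]
eef_rot: [[-0.206, 0.979, 0.005], [0.979, 0.206, 0.001], [-0.0, 0.005, -1.0]]
wrist_force: [15.3, 5.0, -10.4]
width: 0.006
finger_force: 7.9
```

The force rises to 15 N, so the handle is against its stop. I'll back off, rise and check.

Call:
{"name": "step_arm", "arguments": {
  "plan": [
    {"travel":[0,0.01,0],"angular":[0,0,0],"fingers":0},
    {"travel":[-0.005,0.02,0],"angular":[0,0,0],"fingers":0},
    {"travel":[-0.015,0.022,0],"angular":[0,0,0],"fingers":0},
    {"travel":[-0.02,0.022,-0.03],"angular":[0,0,0],"fingers":0},
    {"travel":[-0.02,0.022,-0.06],"angular":[0,0,0],"fingers":0},
    {"travel":[-0.05,0.022,-0.09],"angular":[0,0,0],"fingers":0},
    {"travel":[-0.08,0.022,-0.12],"angular":[0,0,0],"fingers":0},
    {"travel":[-0.11,0.022,-0.15],"angular":[0,0,0],"fingers":0},
    {"travel":[-0.14,0.022,-0.16],"angular":[0,0,0],"fingers":0},
    {"travel":[-0.17,0.022,-0.16],"angular":[0,0,0],"fingers":0}
  ]
}}

```text
clock: 11.18
position: [0.5477, -0.2596, 0.41]
eef_rot: [[-0.204, 0.979, 0.003], [0.979, 0.204, -0.002], [-0.003, 0.003, -1.0]]
wrist_force: [-0.6, -0.0, 1.2]
width: 0.004
finger_force: 0.0
```

```bash
python3 - <<'E'
from h import *
p=snap('wrist','w5.png');s=r.sense();print(s['wrist_force'],s['clock'])
for n in ['paddle_end','plain_end','cover']:
  for d in r.silhouettes(p,n)[:1]: print(n,d['p'],d['bbox'])
for v in [(-.04,.037,.06),(-.04,.087,.06),(0,.115,.104)]: print(v,proj(p,W(*v)).round())
E
```

```text
[-4.15074172 -5.29310773 -2.60916558] 11.2333
paddle_end 0.55 [229.2, 1.4, 272.2, 94.5]
plain_end 0.83 [239.0, 162.4, 322.0, 201.2]
(-0.04, 0.037, 0.06) [254.  75.]
(-0.04, 0.087, 0.06) [252.   8.]
(0, 0.115, 0.104) [300. -63.]
```

View pics/w5.png

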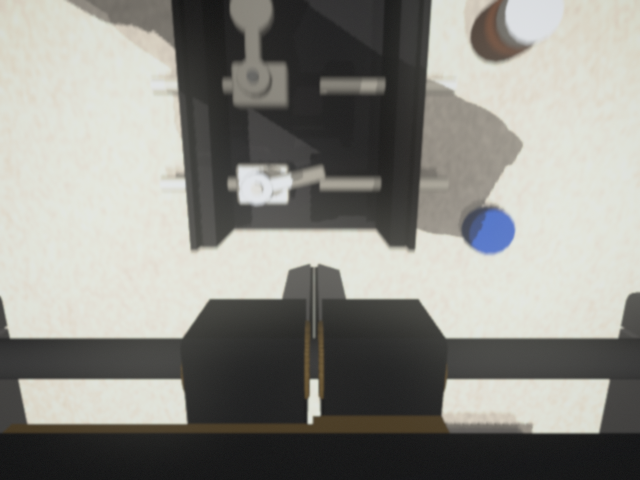

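The view shows the paddle disc at (251, 10), straight ahead of its pivot at (254, 77). That matches the predicted shut position of (252, 8). The plain handle and the cap look unchanged. I'll hold still, then hand in.

Call:
{"name": "step_arm", "arguments": {
  "plan": [
    {"travel":[0,0,0],"angular":[0,0,0],"fingers":0},
    {"travel":[0,0,0],"angular":[0,0,0],"fingers":0},
    {"travel":[0,0,0],"angular":[0,0,0],"fingers":0}
  ]
}}

```text
clock: 11.63
position: [0.5478, -0.256, 0.4066]
eef_rot: [[-0.207, 0.978, -0.0], [0.978, 0.207, 0.0], [0.0, -0.0, -1.0]]
wrist_force: [0.8, 1.0, -0.1]
width: 0.003
finger_force: 0.0
```

```bash
python3 - <<'E'
from h import *
p=snap('top')
for n,z in [('cover',.104),('reagent_bottle',.13),('jar',.065),('blue_cap',.022)]:
  for d in r.silhouettes(p,n)[:1]: print(n,d['p'],d['bbox'])
print(proj(p,W(0,.115,.104)),proj(p,W(0,.315,.104)))
print(r.job_done())
E
```

```text
cover 0.72 [256.0, 271.4, 402.5, 410.3]
reagent_bottle 0.66 [306.8, 209.0, 346.3, 252.6]
jar 0.65 [368.9, 196.9, 401.1, 228.0]
blue_cap 0.6 [477.6, 169.3, 507.4, 197.4]
[394.11156136 324.63881577] [266.03426353 350.42783825]
the job is handed in; nothing more can be done
None
```

I handed the job in at about 12 s: the cover is home against its end stop, the paddle handle is shut against its stop, and the plain handle, bottle, jar and cap show no visible movement; no verdict was returned.

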